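Press the stopper home with the ratchet clamp

ROBOT

A 6-joint arm with a two-finger parallel gripper is mounted at the origin on the work surface. World frame = base frame: x ahead of the robot, y to its left, z up, the work surface at z = 0. Lengths are in mm, angles in rad, forces in N, time in s.
With the tool pointing down it reaches from about 350 to 775 mm from the base axis. Payload 7.3 kg.
Tool frame: the origin (TCP) lies at the very end of the fingers, on their centre line; the grasp point (between the pads) lies 19 mm behind it; z points along the fingers, y is the line along which they close (so a half turn about z gives the same grasp; the last joint's range is limited). The gripper opens to 92 mm and grips with 3 to 60 N. Pads are 19 mm wide; open, the fingers measure 130 mm over their backs; the gripper's body (75 mm by 190 mm) begins 47 mm behind the grasp point.
Start: joints at [-1.477, 0.342, 1.524, -0, 1.275, -0.146], TCP at [124.714, -509.995, 190.741] pointing down, gripper open.
Joint ranges: [-2.53, 2.53], [-0.77, 2.02], [0.04, 2.7], [-1, 4.14], [0.28, 2.66], [-3.11, 3.11]. Speed limits (rad/s): [2.57, 2.57, 3.14, 3.14, 3.14, 3.14].

INTERFACE

Orientations are given as [roll, pitch, yaw] about the fixed x, y, z axes, in that order (R = Rz(yaw) Ry(pitch) Rx(roll)).
In Python, from plant import bot gives the robot as it stands.
- The arm moves only by the tool jog_arm, never from a script. Its argument "targets" is a list of rows, each an object with "xyz": the shift along the tool's x, y, z as a fraction of full scale, a list of three; "spin": the turn about the tool's z as a fraction of full scale. In form: [{"xyz": [x, y, z], "spin": spin}, ...]. A call has exactly 10 rows; each row shifts and turns the commanded pose from where the row before left it, along the tool's axes as they then stand; what a row does not reach is not made up. Full scale, the value 1, is 80 mm for a shift and 0.1 rad for a turn. A row lasts 1/8 s, in which the tool goes at most 62.5 mm and 10.7 degrees, less where a joint would pass 70% of its speed; a pose out of reach is approached as far as the arm can. A call with a number of a shift or a turn outside -1 to 1 is refused whole. A call with a gripper value outside its range is refused whole. "gripper" is the opening in per cent of the stroke, from 0 (shut) to 100 (fully open), set as the call begins (left out, the last holds). The fingers move at their own pace and stop on an object; the grip force is fixed at half the most. Time passes only in rows, so rows that do not move let the fingers close, or fill a call up. It gives the time, the measured TCP pose, the force, the opening and the grip force at its end, in the units of the state.
- bot.get_obs(): the state, without advancing time (a new reading comes with each control period).
- bot.capture(name): name is "scene" or "top" or "wrist"; returns the picture (420x560x3 uint8, blue, green, red); there is no depth.
- bot.get_calibration(name): a dict with "vfov" (degrees; the focal length in pixels is half the picture's height over the tangent of half this angle, whatever the lens; pixels are square), "cx", "cy" (the principal point, pixels), "k1" (the pictures are not rectified: a ray, as slopes to the right and down, at radius r is drawn at 1 + k1 r^2 times it, then the intrinsics apply), "eye" and "rotation" of the camera in the world. Camera axes: x right, y down, z forward; pixel columns grow to the right and rows downward; lengths in mm; the calibration is good to about 2 mm. A picture is of the moment at which its call begins: read the wrist's pose just before it. get_calibration takes no time and is no camera call; for the wrist camera it gives the pose at the moment of the call.
- bot.close_job(): hands the job in; it is judged then, once.
The state is a dict: "time": time; "joint_positions": joint angles; "dq": joint speeds; "tau": joint torques, N m; "tool_pos": TCP position; "tcp_rot": TCP orientation; "contact_force": force on the tool from outside, world axes, zero at the start; "moment": the same for the moment, N m; "grip_width": finger opening in mm; "finger_force": force on a finger pad.
Only numpy, scipy, OpenCV 4.12 (cv2) and the standard library are available. Lean on these libraries where they do the work, as an engineer would, in place of code of your own. Each camera call takes 0.05 s, during which the arm holds its last target. There are 200 camera calls.

TASK

The square tea tin in the ratchet clamp has its wooden stopper sticking out. Pump the orange trigger until the jaw has driven the stopper fully home and bears firmly on it (the trigger turns stiff part way), without over-squeezing the tin and without pushing the jaw by hand; then press the red release so that the jaw springs all the way back, take the tin out, and lay it down gently, flat, near the middle of the white cutting board. Leave the bowl, bottle and jar where they are.

Things in the scene. Friction and masses are not known exactly. Their poses are not given: they have to be found in the camera images.
- clamp: one-hand ratchet clamp lying flat, bolted to the counter; the jaw advances along its own +y, z is up, origin on the counter. Steel base plate 90 (x) x 315 (y) mm. Blue housing 50 (x) x 74 (y) mm, y = -120 to -46, top 62 mm high. Black fixed grip 16 mm thick sticks out of it towards -x (to x = -128) at y = -56, 20 to 50 mm high; the orange trigger lies beside it towards -y, free space behind
- bed (a point): middle of the bed the tin lies on: x = 0, y = +80 mm of the clamp, 12 mm above the counter. Blue rails either side, inner faces 50 mm apart, tops 24 mm above the counter, y = +30 to +130; blue backstop at the end, face at y = +132, 64 mm high
- trigger (a joint): turn of the orange trigger about an upright pivot at x = -32, y = -105 mm of the clamp: 0 = at rest, bar along the clamp's -x; 0.42 rad = fully squeezed, its end moved towards +y. Bar 14 mm thick, 99 mm long from the pivot, 20 to 50 mm above the counter. A spring returns it. A full squeeze advances the jaw two teeth (12 mm); let it back to 0 between squeezes
- trigger_push (a point): where to push the trigger towards the clamp's +y: on its rear (-y) face, 80 mm from the pivot, at its top edge, 50 mm above the counter; moves with it. The jaw's force is about 2.5 times the push: an idle stroke takes about 4 N, driving the stopper 9 to 10 N, and once it is home the push climbs about 1.3 N per mm; 13 to 20 N is firm, over 24 N squeezes the tin too hard
- jaw: sliding jaw with a round orange sprung pad (32 mm across, 8 N/mm) in front and a toothed steel bar behind; origin in the middle of the pad's pressing face, 36 mm above the counter; axes parallel to the clamp's. At y = -17 mm of the clamp when fully back; may start up to 20 mm farther on. A light spring (about 4 N) pulls it back, the ratchet holds it
- release (a joint): red release button on top of the housing, m pressed down: 0 = up, 0.008 = fully down. Lets go of the ratchet from about 0.005 on. The springs take 5 to 7 N, but with the clamp tight the ratchet drags and it may take 12 to 18 N: push it down through 6 to 7 mm and keep it there about a second while the jaw runs back
- release_top (a point): middle of the top of the red release button (24 mm across), 74 mm above the counter, at x = 0, y = -83 mm of the clamp; moves with it
- tin: copper tea tin, 46 x 46 mm square, 90 mm long along its own y, about 0.25 kg, lying between the rails with its mouth towards the jaw (-y) and 0 to 7 mm of play to the backstop; origin at the middle of its underside. The stopper sits in the mouth, 23 mm above the underside
- stopper (a joint): how far the wooden stopper is in, m: 0 = 16 mm out, 0.016 = fully home (its 38 mm head, 9 mm thick, against the tin's mouth). Tight: it moves only under about 12 N or more, and stays where it is left
- board: white cutting board 220 (x) x 170 (y) x 12 mm, fixed on the counter; origin at the middle of its underside
- bowl: small white bowl with orange pieces, 120 mm across, 45 mm high; origin at the middle of its underside; leave alone
- sauce: brown glass bottle, 56 mm across, 130 mm high; origin at the middle of its underside; leave alone
- jar: glass jar with a brass lid, 64 mm across, 85 mm high; origin at the middle of its underside; leave alone

How it is judged:
By the outcome, as a careful person would: the job done as asked, in the order asked, and still so for the second after the job is handed in, with the robot touching nothing.
It also fails if it takes over 72 s, if anything falls off the work surface, if the arm or the gripper's body presses on something with over 40 N, if the wrist force passes 120 N, or if a joint passes its speed limit or range.

## Working session

There is one attempt and no reset: what is moved stays moved. The work goes in short steps, Python scripts to look and compute and a tool call to move; the robot and the scene stay as the last step left them, time stands still between calls to the robot, and variables do not carry over. Pictures are saved under pics/ and viewed, at most 10 in all, crops included, and the job is handed in when it is done.

Besides the shell and the picture viewer there is one more tool, called by a JSON object that holds its "name" and its "arguments". jog_arm: Moves the arm, as the interface text tells. Shift numbers are shares of 80 mm and turn numbers shares of 0.1 rad, none past 1 either way. Its arguments: {"type":"object","properties":{"targets":{"type":"array","items":{"type":"object","properties":{"xyz":{"type":"array","items":{"type":"number"}},"spin":{"type":"number"}}}},"gripper":{"type":"number"}},"required":["targets"]}

```bash
mkdir -p pics; ls; python3 - <<'E'
from plant import bot
import cv2
o=bot.get_obs();print(o)
for n in("scene","top","wrist"):
    print(n,bot.get_calibration(n)); cv2.imwrite(f"pics/{n}0.png",bot.capture(n))
E
```

```text
pics
{'time': 0.0, 'joint_positions': array([-1.47702939e+00,  3.42746973e-01,  1.52502315e+00,  1.09328515e-05,
        1.27535555e+00, -1.45978739e-01]), 'dq': array([ 0.00031759, -0.00040584,  0.00064086, -0.00056824,  0.00080448,
        0.0009088 ]), 'tau': array([ 2.40490772e-03, -4.31228650e+01, -2.44224858e+01,  7.18606822e-02,
        5.59013046e-02, -1.27049298e-04]), 'tool_pos': array([ 124.65761515, -509.52162274,  190.03026228]), 'tcp_rot': array([-3.14007746e+00, -2.33337015e-04,  2.39742310e-01]), 'contact_force': array([0.70455153, 0.14658203, 0.28860105]), 'moment': array([-0.00742215,  0.03529842, -0.00938415]), 'finger_force': 0.0, 'grip_width': 91.82217030118778}
scene {'vfov': 42.9137439724209, 'cx': 271.66508676729995, 'cy': 201.39734122210464, 'k1': 0.010751365374260538, 'eye': array([ 1200.58457791, -1013.12203543,  1080.75633989]), 'rotation': array([-2.28359311,  0.01910987,  0.5659194 ])}
top {'vfov': 55.15958861450978, 'cx': 281.8148004448564, 'cy': 211.99124943552846, 'k1': 0.021648995977657758, 'eye': array([365.92159091, -23.76910953, 950.70234677]), 'rotation': array([-2.94062915e+00, -2.66765362e-03, -1.71044455e+00])}
wrist {'vfov': 69.14884057605434, 'cx': 281.28621106153685, 'cy': 209.6391200943286, 'k1': -0.011330323762040826, 'eye': array([ 202.64137333, -490.83646156,  384.79169498]), 'rotation': array([ 2.84550580e+00,  2.23504379e-03, -1.33147708e+00])}
```

View pics/top0.png

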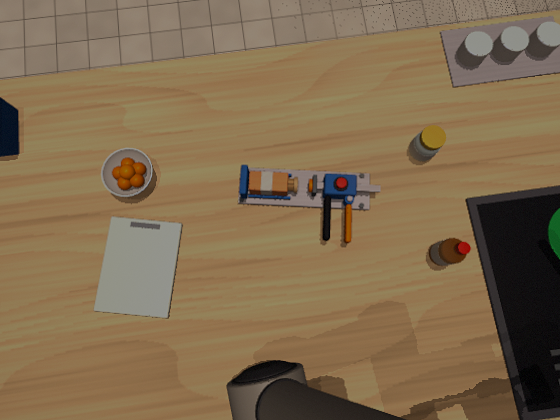

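View pics/scene0.png

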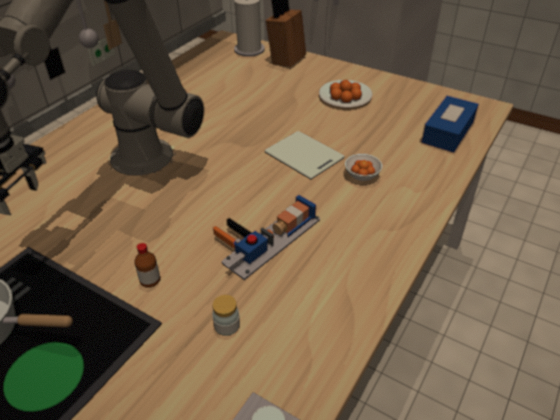

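The top view shows the clamp in the middle (button ~(341,184), backstop ~(244,182), trigger ~(348,220)). The tin's mouth faces right, the board is at ~(139,267), the bowl at (128,173), the jar at (430,140) and the sauce at (455,250). Up in the image is world +x and left is +y.

```bash
cat > h.py <<'E'
import numpy as np, cv2
from plant import bot
from scipy.spatial.transform import Rotation as R
def ray(c,px):
    px=np.atleast_2d(np.array(px,float)); f=210/np.tan(np.radians(c['vfov']/2))
    d=(px-[c['cx'],c['cy']])/f; u=d.copy()
    for _ in range(10): u=d/(1+c['k1']*(u**2).sum(1,keepdims=True))
    return np.c_[u,np.ones(len(u))]@R.from_euler('xyz',c['rotation']).as_matrix().T
def plane(c,px,z):
    r=ray(c,px); e=np.array(c['eye']); return e+r*((z-e[2])/r[:,2])[:,None]
def hsv(im,lo,hi,box=None):
    m=cv2.inRange(cv2.cvtColor(im,cv2.COLOR_BGR2HSV),np.array(lo),np.array(hi))
    if box: k=np.zeros_like(m);x0,y0,x1,y1=box;k[y0:y1,x0:x1]=255;m&=k
    return m
def blob(m):
    cs=cv2.findContours(m,cv2.RETR_EXTERNAL,cv2.CHAIN_APPROX_NONE)[0]
    c=max(cs,key=cv2.contourArea);M=cv2.moments(c);return np.array([M['m10']/M['m00'],M['m01']/M['m00']]),c
E
python3 - <<'E'
from h import *
im=cv2.imread('pics/top0.png');c=bot.get_calibration('top')
p,k=blob(hsv(im,(0,150,80),(5,255,255),(325,170,360,200)));p2,k2=blob(hsv(im,(172,150,80),(180,255,255),(325,170,360,200))) if hsv(im,(172,150,80),(180,255,255),(325,170,360,200)).sum()>3000 else (None,None)
print('btn',p,cv2.contourArea(k),plane(c,p,74),p2)
def rect(n,m,z):
    p,k=blob(m);b=cv2.boxPoints(cv2.minAreaRect(k));w=plane(c,b,z);print(n,p,plane(c,p,z).round(1),'\n',b.round(1).tolist(),w.round(1).tolist(),np.linalg.norm(np.diff(w,axis=0),axis=1).round(1))
rect('board',hsv(im,(0,0,120),(180,60,255),(90,210,190,325)),12)
rect('trig',hsv(im,(5,170,80),(18,255,255),(338,198,360,250)),50)
rect('backstop',hsv(im,(105,120,40),(125,255,255),(235,160,250,205)),64)
rect('housing',hsv(im,(105,120,40),(125,255,255),(320,165,362,200)),62)
rect('bowl',hsv(im,(5,170,80),(25,255,255),(100,150,160,200)),45)
for n,px,z in(('jar',(432,137),85),('sauce',(463,248),130)):print(n,plane(c,px,z))
cv2.imwrite('pics/topc.png',cv2.resize(im[150:260,225:395],None,fx=4.7,fy=4.7,interpolation=cv2.INTER_CUBIC))
E
```

```text
btn [341.11842105 182.23684211] 76.0 [[ 591.80812775 -193.17104566   74.        ]] None
board [137.99665535 267.12997393] [[472.3 294.1  12. ]] 
 [[93.30000305175781, 310.0], [107.9000015258789, 212.10000610351562], [181.1999969482422, 223.10000610351562], [166.60000610351562, 321.0]] [[390.6, 399.5, 12.0], [611.8, 355.3, 12.0], [561.4, 186.4, 12.0], [343.1, 238.7, 12.0]] [225.6 176.3 224.5]
trig [348.09275362 222.67922705] [[ 501.8 -197.5   50. ]] 
 [[344.5, 241.89999389648438], [346.0, 203.8000030517578], [351.70001220703125, 204.10000610351562], [350.20001220703125, 242.10000610351562]] [[459.8, -181.8, 50.0], [545.8, -200.4, 50.0], [543.4, -213.2, 50.0], [457.5, -194.5, 50.0]] [88.  13.1 88. ]
backstop [243.57171717 179.42424242] [[631.9  24.8  64. ]] 
 [[238.3000030517578, 193.39999389648438], [241.5, 164.60000610351562], [249.39999389648438, 165.5], [246.1999969482422, 194.1999969482422]] [[600.9, 40.6, 64.0], [667.7, 25.3, 64.0], [663.1, 7.5, 64.0], [596.4, 23.1, 64.0]] [68.5 18.4 68.5]
housing [339.71633554 184.62306843] [[ 589.8 -191.4   62. ]] 
 [[323.20001220703125, 197.8000030517578], [324.5, 173.39999389648438], [356.0, 175.10000610351562], [354.70001220703125, 199.60000610351562]] [[564.3, -149.0, 62.0], [621.1, -161.3, 62.0], [606.9, -232.3, 62.0], [550.4, -219.1, 62.0]] [58.  72.4 58. ]
bowl [128.70053071 173.40737933] [[688.9 289.4  45. ]] 
 [[112.0, 158.0], [144.0, 158.0], [144.0, 188.0], [112.0, 188.0]] [[731.9, 325.5, 45.0], [721.7, 251.4, 45.0], [648.8, 256.8, 45.0], [659.0, 329.7, 45.0]] [74.7 73.1 73.6]
jar [[ 665.43492722 -413.66613278   85.        ]]
sauce [[ 405.73130335 -404.70844892  130.        ]]
```

View pics/topc.png

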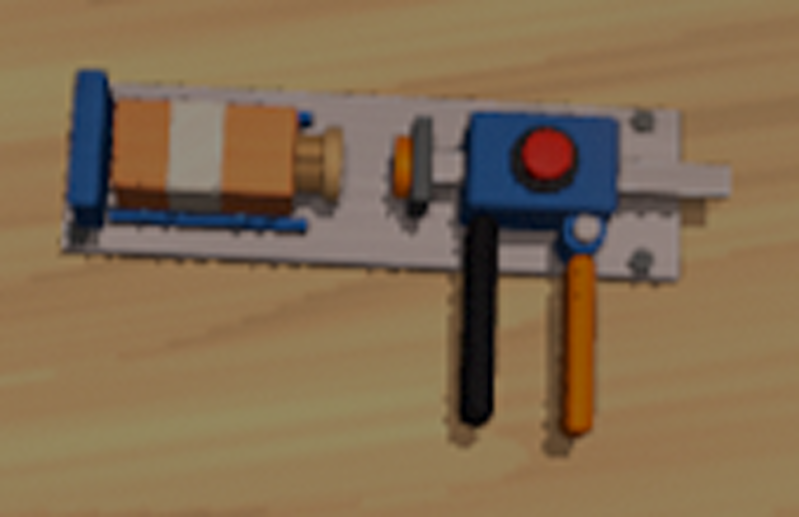

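The enlarged crop shows the button at crop (548,153), the trigger at x≈580, y 250–435, the pad front at x≈395 and the stopper face at x≈343. The clamp yaw is about -0.21. I'll move over the trigger side and check from near.

{"name": "jog_arm", "arguments": {"gripper": 0, "targets": [{"xyz":[0.58,0.02,0],"spin":-1},{"xyz":[0.58,0.02,0],"spin":-1},{"xyz":[0.58,0.02,0],"spin":-1},{"xyz":[0.58,0.02,0],"spin":-1},{"xyz":[0.58,0.02,0],"spin":-1},{"xyz":[0.58,0.02,0],"spin":-1},{"xyz":[0.58,0.02,0],"spin":-1},{"xyz":[0.58,0.02,0],"spin":-1},{"xyz":[0.58,0.02,0],"spin":-1},{"xyz":[0.58,0.02,0],"spin":-1}]}}

```text
time: 1.4
tool_pos: [478.5, -237.2, 190.4]
tcp_rot: [-3.141, -0.0, 1.243]
contact_force: [0.8, 0.8, 0.5]
grip_width: 1.0
finger_force: 0.0
```

```bash
python3 - <<'E'
from h import *
import json
c=bot.get_calibration('wrist');im=bot.capture('wrist');cv2.imwrite('pics/w1.png',im)
np.save('w1.npy',c,allow_pickle=True);o=bot.get_obs();print(o['tool_pos'],o['tcp_rot'],c['eye'],o['contact_force'],o['grip_width'],o['time'])
E
```

```text
[ 480.17143558 -232.25094494  190.43527646] [-3.14111016 -0.00349852  1.25004474] [ 504.98423085 -161.98241826  385.01505525] [ 0.53557653  4.74758578 -0.26821232] 0.4852115162284782 1.45
```

View pics/w1.png

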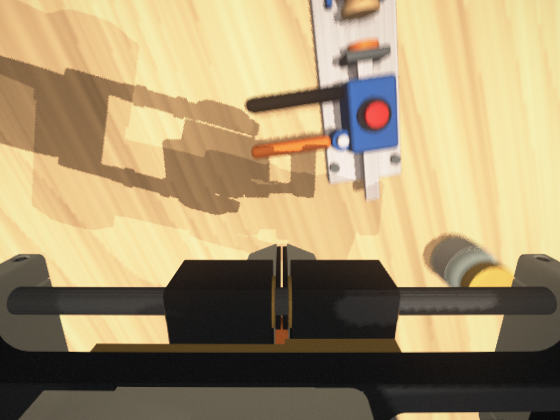

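The wrist view shows the button at (377,114), the trigger from (255,152) to (330,141), the housing at 345–397 × 78–152, and the jar at (490,280).

```bash
python3 - <<'E'
from h import *
im=cv2.imread('pics/w1.png');c=np.load('w1.npy',allow_pickle=True).item()
r=hsv(im,(0,150,120),(8,255,255),(355,95,396,135))|hsv(im,(172,150,120),(180,255,255),(355,95,396,135))
p,k=blob(r);print('btn',p,cv2.contourArea(k),plane(c,p,74))
(x,y),rr=cv2.minEnclosingCircle(k);print(x,y,rr,plane(c,[x,y],74))
def rect(n,m,z):
    p,k=blob(m);b=cv2.boxPoints(cv2.minAreaRect(k));w=plane(c,b,z);e=np.diff(w,axis=0)[:,:2];print(n,b.round(1).tolist(),w[:,:2].round(1).tolist(),np.linalg.norm(e,axis=1).round(1),np.arctan2(e[:,1],e[:,0]).round(3),w.mean(0))
rect('trig',hsv(im,(4,150,100),(18,255,255),(240,130,331,165)),50)
rect('hous',hsv(im,(100,120,60),(125,255,255),(342,70,402,156)),62)
g=cv2.Canny(cv2.cvtColor(im,cv2.COLOR_BGR2GRAY),50,120)
# right edge of base plate
L=cv2.HoughLinesP(g[0:190,380:420],1,np.pi/360,30,minLineLength=50,maxLineGap=15)
for l in L[:6,0]:
    a=plane(c,[[l[0]+380,l[1]],[l[2]+380,l[3]]],8);d=a[0]-a[1];print('edge',l,a[:,:2].round(1).tolist(),np.arctan2(d[1],d[0])-np.pi/2)
E
```

```text
btn [376.53493014 114.38522954] 501.0 [[ 593.69293796 -189.60553217   74.        ]]
377.0 114.5 14.080227851867676 [[ 594.09836983 -189.85575159   74.        ]]
trig [[250.1999969482422, 145.3000030517578], [329.20001220703125, 133.6999969482422], [331.29998779296875, 147.60000610351562], [252.1999969482422, 159.1999969482422]] [[463.6, -178.9], [547.9, -194.7], [545.9, -209.5], [460.5, -193.7]] [85.8 14.9 86.9] [-0.185 -1.705  2.958] [ 504.43877985 -194.19992794   50.        ]
hous [[346.6000061035156, 79.80000305175781], [394.6000061035156, 76.4000015258789], [399.70001220703125, 147.89999389648438], [351.70001220703125, 151.39999389648438]] [[577.0, -149.5], [622.5, -161.6], [612.2, -231.2], [563.6, -218.5]] [47.  70.4 50.1] [-0.259 -1.718  2.886] [ 593.80769308 -190.1883031    62.        ]
edge [ 17 107  17 163] [[637.3, -195.1], [622.9, -259.7]] -0.21984174372812593
```

{"name": "jog_arm", "arguments": {"targets": [{"xyz":[0,0,0.1],"spin":-0.6},{"xyz":[0,0,0.2],"spin":-0.6},{"xyz":[0,0,0.3],"spin":0},{"xyz":[0,0,0.4],"spin":0},{"xyz":[0,0,0.4],"spin":0},{"xyz":[0,0,0.2],"spin":0},{"xyz":[0,0,0],"spin":0},{"xyz":[0,0,0],"spin":0},{"xyz":[0,0,0],"spin":0},{"xyz":[0,0,0],"spin":0}]}}

```text
time: 2.7
tool_pos: [478.1, -238.8, 63.4]
tcp_rot: [3.14, 0.001, 1.36]
contact_force: [0.4, -0.5, 0.9]
grip_width: 0.4
finger_force: 0.0
```

```bash
python3 - <<'E'
from h import *
c=bot.get_calibration('wrist');im=bot.capture('wrist');cv2.imwrite('pics/w2.png',im)
np.save('w2.npy',c,allow_pickle=True);o=bot.get_obs();print(o['tool_pos'],o['tcp_rot'],o['contact_force'],o['time'])
def rect(n,m,z):
    p,k=blob(m);b=cv2.boxPoints(cv2.minAreaRect(k));w=plane(c,b,z);e=np.diff(w,axis=0)[:,:2];print(n,b.round(1).tolist(),w[:,:2].round(1).tolist(),np.linalg.norm(e,axis=1).round(1),np.arctan2(e[:,1],e[:,0]).round(3),w.mean(0))
r=hsv(im,(0,150,100),(5,255,255),(330,0,560,200))|hsv(im,(172,150,100),(180,255,255),(330,0,560,200))
p,k=blob(r);print('btn',p,cv2.contourArea(k),plane(c,p,74))
rect('trig',hsv(im,(4,150,100),(18,255,255),(200,60,400,260)),50)
E
```

```text
[ 478.03133513 -238.76280337   63.26654234] [3.14068147e+00 4.75196182e-04 1.35982446e+00] [ 0.34568793 -0.0309699   0.15830823] 2.75
btn [452.6255814  133.98036176] 1290.0 [[ 592.47676585 -191.59442204   74.        ]]
trig [[240.60000610351562, 155.10000610351562], [365.70001220703125, 152.10000610351562], [366.29998779296875, 175.60000610351562], [241.1999969482422, 178.6999969482422]] [[463.6, -179.6], [546.7, -195.4], [545.0, -211.4], [459.9, -195.4]] [84.7 16.2 86.6] [-0.187 -1.678  2.955] [ 503.81269535 -195.44139343   50.        ]
```

View pics/w2.png

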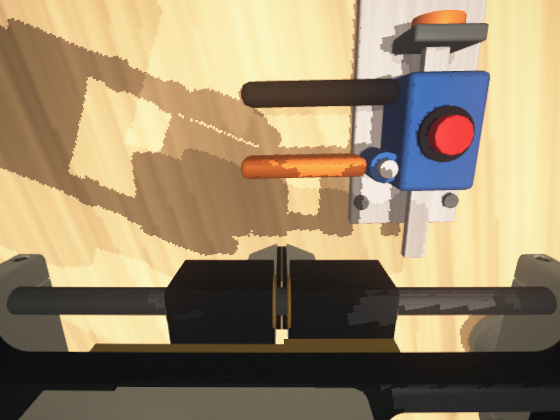

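The trigger is at (240–366, 155–178) and the button at (452,134), which agrees with the earlier fixes. I'll go down behind the trigger and approach it.

{"name": "jog_arm", "arguments": {"targets": [{"xyz":[0,-0.06,0.2],"spin":0},{"xyz":[0,-0.06,0.22],"spin":0},{"xyz":[0.1,0,0],"spin":0},{"xyz":[0.1,0,0],"spin":0},{"xyz":[0.06,0,0],"spin":0},{"xyz":[0.03,0,0],"spin":0},{"xyz":[0.03,0,0],"spin":0},{"xyz":[0.03,0,0],"spin":0},{"xyz":[0,0,0],"spin":0},{"xyz":[0,0,0],"spin":0}]}}

```text
time: 4.0
tool_pos: [474.3, -209.3, 29.1]
tcp_rot: [-3.142, 0.0, 1.36]
contact_force: [-0.3, 1.5, 0.2]
grip_width: 0.5
finger_force: 0.0
```

{"name": "jog_arm", "arguments": {"targets": [{"xyz":[0.01,0,0],"spin":0},{"xyz":[0.061,-0.009,0],"spin":0.6},{"xyz":[0.061,-0.009,0],"spin":0.6},{"xyz":[0.061,-0.009,0],"spin":0.6},{"xyz":[0.061,-0.009,0],"spin":0.6},{"xyz":[0.061,-0.009,0],"spin":0.6},{"xyz":[0.061,-0.009,0],"spin":0.6},{"xyz":[0.03,-0.005,0],"spin":0.3},{"xyz":[0,0,0],"spin":0},{"xyz":[0,0,0],"spin":0}]}}

```text
time: 5.25
tool_pos: [481.7, -177.6, 29.1]
tcp_rot: [3.141, 0.0, 0.97]
contact_force: [0.3, -0.1, -0.5]
grip_width: 0.5
finger_force: 0.0
```

```bash
python3 - <<'E'
from h import *
c=bot.get_calibration('wrist');im=bot.capture('wrist');cv2.imwrite('pics/w3.png',im)
cv2.imwrite('pics/t3.png',bot.capture('top'))
o=bot.get_obs();print(o['tool_pos'],o['tcp_rot'],o['contact_force'],o['time'])
E
```

```text
[ 481.65519378 -177.58973824   29.10944824] [3.14151024e+00 8.33331725e-05 9.69986783e-01] [0.2380691  0.3682553  0.21857381] 5.35
```

View pics/w3.png

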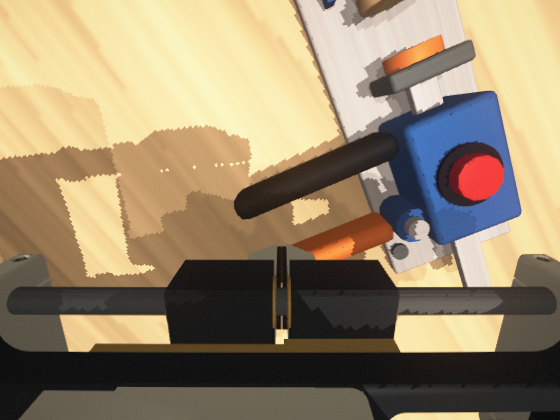

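```bash
python3 - <<'E'
from h import *
c=bot.get_calibration('wrist');im=cv2.imread('pics/w3.png')
m=hsv(im,(4,150,60),(18,255,255),(285,200,400,262))
p,k=blob(m);k=k[:,0];up=[(x,k[k[:,0]==x,1].min()) for x in range(305,380,15)];lo=[(x,k[k[:,0]==x,1].max()) for x in (360,375,385)]
w=plane(c,up,50);print(w[:,:2].round(1).tolist());d=w[0]-w[-1];print('front dir',np.arctan2(d[1],d[0])-np.pi)
w=plane(c,lo,50);print('rear',lo,w[:,:2].round(1).tolist())
im=cv2.imread('pics/t3.png');cv2.imwrite('pics/t3c.png',cv2.resize(im[150:260,225:395],None,fx=4.7,fy=4.7,interpolation=cv2.INTER_CUBIC))
print(R.from_euler('xyz',c['rotation']).as_matrix().round(2).tolist(),c['eye'])
E
```

```text
[[498.7, -179.4], [508.4, -181.3], [518.0, -183.2], [527.5, -185.0], [536.9, -186.8]]
front dir -0.1912024475912908
rear [(360, np.int32(252)), (375, np.int32(246)), (385, np.int32(242))] [[522.2, -206.2], [531.9, -207.9], [538.4, -209.1]]
[[0.82, -0.54, -0.17], [-0.57, -0.79, -0.24], [-0.0, 0.29, -0.96]] [ 527.37417797 -111.97305902  223.754861  ]
```

View pics/t3c.png

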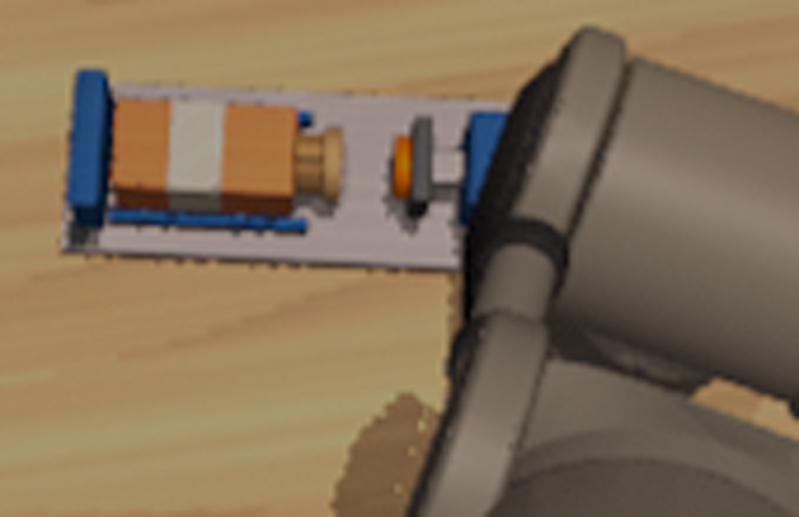

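The trigger is still at rest (front edge direction -0.19) and the jaw has not moved, yet the fingertip is level with the bar's front and there is no force. I'll look at the fingertip closely.

```bash
python3 - <<'E'
from h import *
a=cv2.imread('pics/w3.png')[200:300,220:420]
s=bot.capture('scene');cv2.imwrite('pics/s3.png',s)
cal=bot.get_calibration('scene')
# project TCP
def proj(c,X):
    v=(np.array(X)-c['eye'])@R.from_euler('xyz',c['rotation']).as_matrix();u=v[:2]/v[2];f=210/np.tan(np.radians(c['vfov']/2));u=u*(1+c['k1']*(u@u));return u*f+[c['cx'],c['cy']]
t=bot.get_obs()['tool_pos'];p=proj(cal,t);print(p,t, proj(bot.get_calibration('wrist'),t))
x,y=p.astype(int);b=s[y-45:y+35,x-60:x+80]
cv2.circle(b,(60,45),1,(0,255,0),-1)
b=cv2.resize(b,(800,300),interpolation=cv2.INTER_CUBIC) if 0 else cv2.resize(b,(525,300),interpolation=cv2.INTER_CUBIC)
a=cv2.resize(a,(600,300),interpolation=cv2.INTER_CUBIC)
o=np.zeros((600,600,3),np.uint8);o[:300]=a;o[300:,:525]=b;cv2.imwrite('pics/z3.png',o)
E
```

```text
[222.73724965 231.18878191] [ 481.64742922 -177.55403038   29.08645242] [280.44195084 238.2894103 ]
```

View pics/z3.png

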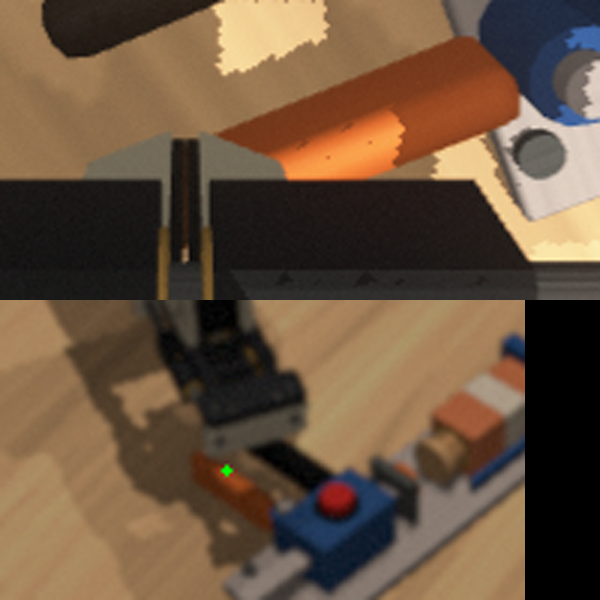

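The scene crop (TCP dot over the bar, gripper clearly above it) shows the real closed fingertips about 25 mm higher than the reported TCP, so they passed over the trigger. I'll back off and go lower behind it.

{"name": "jog_arm", "arguments": {"targets": [{"xyz":[-0.06,0.014,0],"spin":-0.6},{"xyz":[-0.06,0.014,0],"spin":-0.6},{"xyz":[-0.06,0.014,0],"spin":-0.6},{"xyz":[-0.06,0.014,0],"spin":-0.6},{"xyz":[-0.06,0.014,0],"spin":-0.6},{"xyz":[-0.06,0.014,0],"spin":-0.6},{"xyz":[-0.09,0.007,0],"spin":-0.3},{"xyz":[-0.05,0,0.1],"spin":0},{"xyz":[0,0,0.15],"spin":0},{"xyz":[0,0,0],"spin":0}]}}

```text
time: 6.65
tool_pos: [472.2, -216.4, 7.7]
tcp_rot: [-3.139, -0.001, 1.359]
contact_force: [0.7, -0.3, -0.2]
grip_width: 0.2
finger_force: 0.0
```

```bash
python3 - <<'E'
from h import *
o=bot.get_obs();print(o['tool_pos'],o['tcp_rot'],o['contact_force'],o['time'])
def proj(c,X):
    v=(np.array(X)-c['eye'])@R.from_euler('xyz',c['rotation']).as_matrix();u=v[:2]/v[2];f=210/np.tan(np.radians(c['vfov']/2));u=u*(1+c['k1']*(u@u));return u*f+[c['cx'],c['cy']]
w=bot.capture('wrist');s=bot.capture('scene');c=bot.get_calibration('scene')
x,y=proj(c,o['tool_pos']).astype(int);b=s[y-50:y+40,x-60:x+80].copy();b[50,60]=(0,255,0)
o2=np.zeros((600,700,3),np.uint8);o2[:200,:400]=w[200:300,180:380].repeat(2,0).repeat(2,1);o2[200:,:622]=cv2.resize(b,(622,400),interpolation=cv2.INTER_CUBIC);cv2.imwrite('pics/z4.png',o2)
E
```

```text
[ 472.20824642 -216.40653761    7.65022191] [-3.13876771e+00 -1.04419307e-03  1.35948340e+00] [ 0.69059871 -0.26903264 -0.16627042] 6.65
```

View pics/z4.png

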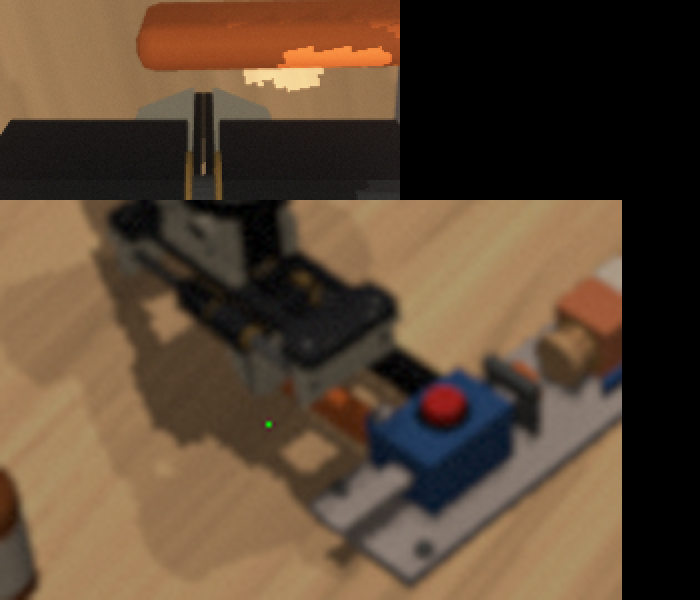

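The tips are now behind the bar, with the real tip around z≈35–40. I'll go slightly lower and do a cautious partial push while reading the force.

{"name": "jog_arm", "arguments": {"targets": [{"xyz":[0,0,0.07],"spin":0},{"xyz":[0.06,0,0],"spin":0},{"xyz":[0.06,0,0],"spin":0},{"xyz":[0.05,-0.008,0],"spin":0.5},{"xyz":[0.05,-0.008,0],"spin":0.5},{"xyz":[0.05,-0.008,0],"spin":0.5},{"xyz":[0,0,0],"spin":0},{"xyz":[0,0,0],"spin":0},{"xyz":[0,0,0],"spin":0},{"xyz":[0,0,0],"spin":0}]}}

```text
time: 8.0
tool_pos: [475.9, -195.7, 3.4]
tcp_rot: [-3.141, 0.0, 1.21]
contact_force: [-4.4, -3.6, 0.4]
grip_width: 0.5
finger_force: 2.1
```

{"name": "jog_arm", "arguments": {"targets": [{"xyz":[0.05,-0.008,0],"spin":0.5},{"xyz":[0.05,-0.008,0],"spin":0.5},{"xyz":[0.05,-0.008,0],"spin":0.5},{"xyz":[0.05,-0.008,0],"spin":0.5},{"xyz":[0.05,-0.008,0],"spin":0.5},{"xyz":[0.02,-0.003,0],"spin":0.2},{"xyz":[0,0,0],"spin":0},{"xyz":[0,0,0],"spin":0},{"xyz":[0,0,0],"spin":0},{"xyz":[0,0,0],"spin":0}]}}

```text
time: 9.25
tool_pos: [480.8, -176.9, 3.4]
tcp_rot: [-3.139, 0.004, 0.941]
contact_force: [-11.8, -14.3, 2.1]
grip_width: 0.2
finger_force: 9.1
```

```bash
cat > jaw.py <<'E'
from h import *
im=bot.capture('top');cv2.imwrite('pics/tnow.png',im)
c=bot.get_calibration('top');O=np.array([609.8,-110.6]);ya=-.21
Y=np.array([-np.sin(ya),np.cos(ya)])
def ys(i,box,lo,hi,z,n=15):
    m=hsv(i,lo,hi,box);
    if cv2.countNonZero(m)<n: return None
    y,x=np.nonzero(m);w=plane(c,np.c_[x,y],z)[:,:2]-O;t=w@Y;return np.percentile(t,[3,50,97]).round(1),len(x)
for n,i in (('start',cv2.imread('pics/top0.png')),('now',im)):
    print(n,'pad',ys(i,(298,176,318,194),(6,180,90),(16,255,255),45),'stopper',ys(i,(290,174,312,194),(10,60,100),(22,165,255),45),'tin',ys(i,(246,168,291,198),(4,90,90),(14,255,255),58))
o=bot.get_obs();print(o['tool_pos'],o['contact_force'],o['time'])
E
python3 jaw.py
```

```text
start pad (array([-21.3, -17. , -13.5]), 38) stopper (array([13.4, 20.5, 30.8]), 91) tin (array([ 37.5,  71.3, 124.3]), 483)
now pad (array([-7.5, -4. , -0.1]), 34) stopper (array([13.2, 20.9, 30.8]), 100) tin (array([ 37.2, 100.2, 124.5]), 434)
[ 480.77561472 -176.87929963    3.40275404] [-11.77886894 -13.38223891   2.56526705] 9.3
```

The jaw advanced two teeth (pad front -13 → 0) and the tool reached the trigger's end stop. Next strokes end slightly earlier.

{"name": "jog_arm", "arguments": {"targets": [{"xyz":[-0.1,0.025,0],"spin":-1},{"xyz":[-0.1,0.025,0],"spin":-1},{"xyz":[-0.1,0.025,0],"spin":-1},{"xyz":[-0.16,0.025,0],"spin":-1},{"xyz":[0,0,0],"spin":0},{"xyz":[0.15,-0.015,0],"spin":1},{"xyz":[0.1,-0.015,0],"spin":1},{"xyz":[0.1,-0.015,0],"spin":1},{"xyz":[0.085,-0.013,0],"spin":0.85},{"xyz":[0,0,0],"spin":0}]}}

```text
time: 10.55
tool_pos: [481.3, -177.4, 3.7]
tcp_rot: [-3.141, 0.002, 0.953]
contact_force: [-5.5, -5.6, 0.7]
grip_width: 0.3
finger_force: 3.6
```

```bash
python3 jaw.py
```

```text
start pad (array([-21.3, -17. , -13.5]), 38) stopper (array([13.4, 20.5, 30.8]), 91) tin (array([ 37.5,  71.3, 124.3]), 483)
now pad (array([ 4.1,  7.7, 11.7]), 34) stopper (array([13.3, 20.8, 30.8]), 99) tin (array([ 37.1, 100.1, 124.5]), 435)
[ 481.31757925 -177.40018534    3.68621033] [-3.89437432 -5.87791236  1.62468335] 10.6
```

{"name": "jog_arm", "arguments": {"targets": [{"xyz":[-0.1,0.025,0],"spin":-1},{"xyz":[-0.1,0.025,0],"spin":-1},{"xyz":[-0.1,0.025,0],"spin":-1},{"xyz":[-0.15,0.025,0],"spin":-0.85},{"xyz":[0,0,0],"spin":0},{"xyz":[0.15,-0.015,0],"spin":1},{"xyz":[0.1,-0.015,0],"spin":1},{"xyz":[0.1,-0.015,0],"spin":1},{"xyz":[0.085,-0.013,0],"spin":0.85},{"xyz":[0,0,0],"spin":0}]}}

```text
time: 11.85
tool_pos: [480.1, -178.5, 3.5]
tcp_rot: [-3.14, 0.002, 0.952]
contact_force: [-5.8, -4.9, 2.8]
grip_width: 0.6
finger_force: 4.0
```

```bash
python3 jaw.py
```

```text
start pad (array([-21.3, -17. , -13.5]), 38) stopper (array([13.4, 20.5, 30.8]), 91) tin (array([ 37.5,  71.3, 124.3]), 483)
now pad None stopper (array([14.1, 26.3, 31. ]), 62) tin (array([ 40.7, 103.7, 128.4]), 439)
[ 479.99808871 -178.58965959    3.50754485] [-6.68280622 -5.86540738  3.23698158] 11.9
```

```bash
sed -i "s/(298,176,318,194)/(291,176,318,194)/" jaw.py; python3 jaw.py; python3 - <<'E'
import cv2
im=cv2.imread('pics/tnow.png');h=cv2.cvtColor(im,cv2.COLOR_BGR2HSV)
print([tuple(int(v) for v in p) for p in h[184,278:322]])
E
```

```text
start pad (array([-21.3, -17. , -13.5]), 38) stopper (array([13.4, 20.5, 30.8]), 91) tin (array([ 37.5,  71.3, 124.3]), 483)
now pad (array([15.3, 18.3, 21.1]), 29) stopper (array([14.1, 26.3, 31. ]), 61) tin (array([ 41.1, 103.7, 128.5]), 433)
[ 479.96718735 -178.66158419    3.51750794] [-5.16900335 -4.83018177  2.62307861] 11.95
[(15, 159, 168), (15, 160, 169), (15, 158, 169), (14, 160, 169), (15, 156, 168), (15, 158, 169), (15, 157, 171), (14, 173, 153), (15, 161, 130), (15, 150, 124), (15, 150, 124), (15, 157, 122), (16, 141, 136), (16, 128, 163), (17, 125, 169), (18, 116, 170), (15, 180, 169), (16, 255, 157), (17, 237, 170), (12, 129, 121), (110, 10, 77), (10, 9, 82), (0, 10, 79), (6, 33, 107), (7, 35, 155), (8, 31, 163), (8, 31, 162), (6, 32, 161), (6, 30, 161), (6, 30, 161), (8, 32, 161), (8, 32, 161), (6, 32, 161), (6, 30, 160), (6, 30, 160), (8, 30, 160), (8, 32, 160), (8, 32, 160), (6, 30, 160), (6, 30, 159), (5, 30, 160), (6, 32, 159), (6, 32, 160), (6, 32, 160)]
```

{"name": "jog_arm", "arguments": {"targets": [{"xyz":[0.015,0,0],"spin":0.1},{"xyz":[0.01,0,0],"spin":0},{"xyz":[0,0,0],"spin":0},{"xyz":[0,0,0],"spin":0},{"xyz":[-0.1,0.025,0],"spin":-1},{"xyz":[-0.1,0.025,0],"spin":-1},{"xyz":[-0.1,0.025,0],"spin":-1},{"xyz":[-0.18,0.02,0],"spin":-0.95},{"xyz":[0,0,0],"spin":0},{"xyz":[0,0,0],"spin":0}]}}

```text
time: 13.2
tool_pos: [472.5, -214.3, 3.5]
tcp_rot: [-3.141, -0.0, 1.337]
contact_force: [0.5, 0.8, -0.4]
grip_width: 0.4
finger_force: 0.0
```

```bash
python3 jaw.py
```

```text
start pad (array([-21.3, -17. , -13.5]), 38) stopper (array([13.4, 20.5, 30.8]), 91) tin (array([ 37.5,  71.3, 124.3]), 483)
now pad (array([15.7, 19.2, 21.8]), 30) stopper (array([14.3, 26.6, 31.1]), 61) tin (array([ 41. , 103.8, 128.5]), 428)
[ 472.49387237 -214.3117678     3.46572771] [-0.27511983 -0.02925334 -1.49929933] 13.25
```

{"name": "jog_arm", "arguments": {"targets": [{"xyz":[0.13,-0.01,0],"spin":0.5},{"xyz":[0.05,-0.01,0],"spin":0.5},{"xyz":[0.05,-0.008,0],"spin":0.5},{"xyz":[0.05,-0.008,0],"spin":0.5},{"xyz":[0.05,-0.008,0],"spin":0.5},{"xyz":[0.03,-0.004,0],"spin":0.3},{"xyz":[0.02,-0.003,0],"spin":0.2},{"xyz":[0,0,0],"spin":0},{"xyz":[0,0,0],"spin":0},{"xyz":[0,0,0],"spin":0}]}}

```text
time: 14.5
tool_pos: [476.8, -185.5, 3.4]
tcp_rot: [-3.139, 0.002, 1.039]
contact_force: [-6.6, -6.0, 3.0]
grip_width: 0.5
finger_force: 4.5
```

```bash
python3 jaw.py
```

```text
start pad (array([-21.3, -17. , -13.5]), 38) stopper (array([13.4, 20.5, 30.8]), 91) tin (array([ 37.5,  71.3, 124.3]), 483)
now pad (array([23.7, 26.3, 28.7]), 20) stopper None tin (array([ 39.7, 103.3, 128.4]), 439)
[ 476.82033429 -185.44754553    3.43130749] [-7.08542713 -6.51793303  2.4852152 ] 14.55
```

{"name": "jog_arm", "arguments": {"targets": [{"xyz":[0.02,-0.003,0],"spin":0.2},{"xyz":[0.02,-0.003,0],"spin":0.2},{"xyz":[0.01,-0.002,0],"spin":0.1},{"xyz":[0,0,0],"spin":0},{"xyz":[0,0,0],"spin":0},{"xyz":[0,0,0],"spin":0},{"xyz":[0,0,0],"spin":0},{"xyz":[0,0,0],"spin":0},{"xyz":[0,0,0],"spin":0},{"xyz":[0,0,0],"spin":0}]}}

```text
time: 15.8
tool_pos: [478.0, -181.5, 3.4]
tcp_rot: [-3.139, 0.003, 0.989]
contact_force: [-8.2, -5.2, 4.0]
grip_width: 0.5
finger_force: 4.6
```

```bash
python3 jaw.py
```

```text
start pad (array([-21.3, -17. , -13.5]), 38) stopper (array([13.4, 20.5, 30.8]), 91) tin (array([ 37.5,  71.3, 124.3]), 483)
now pad (array([25.1, 26.5, 28.7]), 20) stopper None tin (array([ 40.7, 103.5, 128.5]), 436)
[ 478.03144446 -181.54326937    3.41444961] [-7.36075532 -6.17649615  3.80400795] 15.85
```

{"name": "jog_arm", "arguments": {"targets": [{"xyz":[0.02,-0.003,0],"spin":0.2},{"xyz":[0.02,-0.003,0],"spin":0.2},{"xyz":[0.02,-0.003,0],"spin":0.2},{"xyz":[0,0,0],"spin":0},{"xyz":[0,0,0],"spin":0},{"xyz":[0,0,0],"spin":0},{"xyz":[0,0,0],"spin":0},{"xyz":[0,0,0],"spin":0},{"xyz":[0,0,0],"spin":0},{"xyz":[0,0,0],"spin":0}]}}

```text
time: 17.1
tool_pos: [479.4, -177.4, 3.4]
tcp_rot: [-3.138, 0.004, 0.93]
contact_force: [-10.5, -7.8, 4.6]
grip_width: 0.5
finger_force: 6.3
```

```bash
python3 jaw.py
```

```text
start pad (array([-21.3, -17. , -13.5]), 38) stopper (array([13.4, 20.5, 30.8]), 91) tin (array([ 37.5,  71.3, 124.3]), 483)
now pad None stopper None tin (array([ 40.6, 103.7, 128.5]), 434)
[ 479.42413918 -177.43756363    3.3772187 ] [-9.94669734 -7.28773565  5.29980084] 17.15
```

{"name": "jog_arm", "arguments": {"targets": [{"xyz":[0.015,-0.002,0],"spin":0.1},{"xyz":[0.01,0,0],"spin":0},{"xyz":[0,0,0],"spin":0},{"xyz":[0,0,0],"spin":0},{"xyz":[0,0,0],"spin":0},{"xyz":[0,0,0],"spin":0},{"xyz":[0,0,0],"spin":0},{"xyz":[0,0,0],"spin":0},{"xyz":[0,0,0],"spin":0},{"xyz":[0,0,0],"spin":0}]}}

```text
time: 18.4
tool_pos: [479.9, -176.4, 3.4]
tcp_rot: [-3.137, 0.005, 0.92]
contact_force: [-14.7, -11.6, 5.2]
grip_width: 0.9
finger_force: 8.7
```

```bash
sed -i "s/(291,176,318,194)/(284,176,318,194)/;s/(6,180,90),(16,255,255),45)/(6,195,80),(19,255,255),45,3)/" jaw.py; python3 jaw.py
```

```text
start pad (array([-21.3, -17.1, -13.7]), 44) stopper (array([13.4, 20.5, 30.8]), 91) tin (array([ 37.5,  71.3, 124.3]), 483)
now pad (array([27.3, 29.3, 31. ]), 23) stopper None tin (array([ 40.5, 103.3, 128.5]), 433)
[ 479.84183078 -176.42304007    3.36409514] [-13.62181815 -11.93288663   5.39726984] 18.45
```

The jump of 5 N in 1 mm is the trigger's end stop. The jaw has its two more teeth, with the pad face at about 31–32, so the stopper is about home. I'll return the trigger and feel the next stroke in small steps.

{"name": "jog_arm", "arguments": {"targets": [{"xyz":[-0.1,0.025,0],"spin":-1},{"xyz":[-0.1,0.025,0],"spin":-1},{"xyz":[-0.1,0.025,0],"spin":-1},{"xyz":[-0.1,0.025,0],"spin":-1},{"xyz":[-0.1,0.005,0],"spin":-0.2},{"xyz":[0,0,0],"spin":0},{"xyz":[0.06,0,0],"spin":0},{"xyz":[0.03,0,0],"spin":0},{"xyz":[0,0,0],"spin":0},{"xyz":[0,0,0],"spin":0}]}}

```text
time: 19.7
tool_pos: [474.6, -207.9, 3.5]
tcp_rot: [-3.141, 0.0, 1.34]
contact_force: [-2.6, -3.3, -0.5]
grip_width: 0.5
finger_force: 1.8
```

```bash
python3 jaw.py|tail -2
```

```text
now pad (array([22.5, 25.4, 28.3]), 34) stopper (array([20.9, 30.3, 31.3]), 15) tin (array([ 37.4, 102.9, 128.4]), 443)
[ 474.62650651 -207.96532941    3.48818408] [-3.92977092 -2.65044421  1.21498031] 19.75
```

The jaw fell back to one tooth, so the second tooth hadn't clicked. From here about half a stroke gives the next tooth. I'll proceed in small steps.

{"name": "jog_arm", "arguments": {"targets": [{"xyz":[0.05,-0.008,0],"spin":0.5},{"xyz":[0.05,-0.008,0],"spin":0.5},{"xyz":[0.05,-0.008,0],"spin":0.5},{"xyz":[0,0,0],"spin":0},{"xyz":[0,0,0],"spin":0},{"xyz":[0,0,0],"spin":0},{"xyz":[0,0,0],"spin":0},{"xyz":[0,0,0],"spin":0},{"xyz":[0,0,0],"spin":0},{"xyz":[0,0,0],"spin":0}]}}

```text
time: 21.0
tool_pos: [475.4, -196.7, 3.4]
tcp_rot: [-3.14, 0.001, 1.19]
contact_force: [-7.1, -7.1, 1.0]
grip_width: 0.6
finger_force: 4.4
```

```bash
python3 jaw.py|tail -2
```

```text
now pad (array([25.5, 28.2, 30.9]), 32) stopper None tin (array([ 40.7, 103.3, 128.4]), 440)
[ 475.43425056 -196.73495911    3.46400305] [-6.83225872 -6.98859266  1.57682572] 21.05
```

{"name": "jog_arm", "arguments": {"targets": [{"xyz":[0.02,-0.003,0],"spin":0.2},{"xyz":[0.02,-0.003,0],"spin":0.2},{"xyz":[0.01,-0.002,0],"spin":0.1},{"xyz":[0,0,0],"spin":0},{"xyz":[0,0,0],"spin":0},{"xyz":[0,0,0],"spin":0},{"xyz":[0,0,0],"spin":0},{"xyz":[0,0,0],"spin":0},{"xyz":[0,0,0],"spin":0},{"xyz":[0,0,0],"spin":0}]}}

```text
time: 22.3
tool_pos: [475.9, -193.2, 3.4]
tcp_rot: [-3.14, 0.002, 1.14]
contact_force: [-7.5, -9.4, 1.9]
grip_width: 0.5
finger_force: 6.0
```

```bash
python3 jaw.py|tail -2
```

```text
now pad (array([26.8, 28.8, 31. ]), 25) stopper None tin (array([ 40.7, 103.5, 128.5]), 436)
[ 475.91661094 -193.20964858    3.45428812] [-8.29050843 -8.98506196  2.11377564] 22.35
```

{"name": "jog_arm", "arguments": {"targets": [{"xyz":[0.02,-0.003,0],"spin":0.2},{"xyz":[0.01,-0.002,0],"spin":0.1},{"xyz":[0,0,0],"spin":0},{"xyz":[0,0,0],"spin":0},{"xyz":[0,0,0],"spin":0},{"xyz":[0,0,0],"spin":0},{"xyz":[0,0,0],"spin":0},{"xyz":[0,0,0],"spin":0},{"xyz":[0,0,0],"spin":0},{"xyz":[0,0,0],"spin":0}]}}

```text
time: 23.6
tool_pos: [476.3, -191.1, 3.4]
tcp_rot: [-3.14, 0.003, 1.11]
contact_force: [-10.5, -10.7, 2.4]
grip_width: 0.5
finger_force: 6.9
```

```bash
python3 jaw.py|tail -2
```

```text
now pad (array([27.3, 29.3, 31. ]), 23) stopper None tin (array([ 40.8, 103.7, 128.5]), 432)
[ 476.27737087 -191.11874678    3.40899754] [-10.13697718 -11.08321242   3.09142213] 23.65
```

{"name": "jog_arm", "arguments": {"targets": [{"xyz":[0.012,-0.002,0],"spin":0.1},{"xyz":[0.012,-0.002,0],"spin":0.1},{"xyz":[0,0,0],"spin":0},{"xyz":[0,0,0],"spin":0},{"xyz":[0,0,0],"spin":0},{"xyz":[0,0,0],"spin":0},{"xyz":[0,0,0],"spin":0},{"xyz":[0,0,0],"spin":0},{"xyz":[0,0,0],"spin":0},{"xyz":[0,0,0],"spin":0}]}}

```text
time: 24.9
tool_pos: [476.7, -189.4, 3.4]
tcp_rot: [-3.139, 0.003, 1.09]
contact_force: [-10.4, -11.3, 2.9]
grip_width: 0.6
finger_force: 7.6
```

```bash
python3 jaw.py|tail -2
```

```text
now pad (array([27.6, 29.5, 31. ]), 21) stopper None tin (array([ 35.9, 103.8, 128.5]), 432)
[ 476.65492501 -189.40886807    3.42313939] [-10.68812987 -11.66007092   2.39268638] 24.95
```

{"name": "jog_arm", "arguments": {"targets": [{"xyz":[0.015,-0.002,0],"spin":0.1},{"xyz":[0.01,-0.002,0],"spin":0.1},{"xyz":[0,0,0],"spin":0},{"xyz":[0,0,0],"spin":0},{"xyz":[0,0,0],"spin":0},{"xyz":[0,0,0],"spin":0},{"xyz":[0,0,0],"spin":0},{"xyz":[0,0,0],"spin":0},{"xyz":[0,0,0],"spin":0},{"xyz":[0,0,0],"spin":0}]}}

```text
time: 26.2
tool_pos: [477.1, -187.7, 3.5]
tcp_rot: [-3.139, 0.004, 1.071]
contact_force: [-12.2, -12.7, 3.1]
grip_width: 0.4
finger_force: 8.4
```

```bash
python3 jaw.py|tail -2
```

```text
now pad (array([28. , 29.7, 31. ]), 18) stopper None tin (array([ 40.7, 103.3, 128.4]), 442)
[ 477.09304526 -187.70250953    3.42094204] [-11.31945187 -12.31896104   3.03455956] 26.25
```

{"name": "jog_arm", "arguments": {"targets": [{"xyz":[-0.093,0.023,0],"spin":-0.9},{"xyz":[-0.093,0.023,0],"spin":-0.9},{"xyz":[-0.093,0.023,0],"spin":-0.9},{"xyz":[-0.1,0,0],"spin":0},{"xyz":[0,0,0],"spin":0},{"xyz":[0,0,0],"spin":0},{"xyz":[0,0,0],"spin":0},{"xyz":[0,0,0],"spin":0},{"xyz":[0,0,0],"spin":0},{"xyz":[0,0,0],"spin":0}]}}

```text
time: 27.5
tool_pos: [473.6, -216.2, 3.5]
tcp_rot: [3.142, 0.0, 1.34]
contact_force: [-0.9, -0.3, 0.3]
grip_width: 0.4
finger_force: 0.0
```

```bash
python3 jaw.py|tail -2
```

```text
now pad (array([27.3, 29.3, 31. ]), 23) stopper None tin (array([ 40.7, 103.9, 128.5]), 424)
[ 473.60694941 -216.21254325    3.51219761] [-1.08159517  0.04243572  0.45391087] 27.55
```

The jaw is held clamped on the tooth (pad rear 27.3, about 14 N). Next is the release button.

{"name": "jog_arm", "arguments": {"targets": [{"xyz":[-0.05,0,-0.3],"spin":0},{"xyz":[0,0,-0.5],"spin":0},{"xyz":[0,0,-0.5],"spin":0},{"xyz":[0.2,0.4,-0.2],"spin":0},{"xyz":[0.3,0.6,0],"spin":0},{"xyz":[0.19,0.38,0],"spin":0},{"xyz":[0,0,0],"spin":0},{"xyz":[0,0,0],"spin":0},{"xyz":[0,0,0],"spin":0},{"xyz":[0,0,0],"spin":0}]}}

```text
time: 28.8
tool_pos: [592.2, -192.1, 123.8]
tcp_rot: [3.141, 0.0, 1.339]
contact_force: [-0.9, 0.1, -0.1]
grip_width: 0.5
finger_force: 0.0
```

```bash
python3 - <<'E'
from h import *
o=bot.get_obs();print(o['tool_pos'],o['tcp_rot'],o['contact_force'],o['time'])
c=bot.get_calibration('wrist');im=bot.capture('wrist');cv2.imwrite('pics/w5.png',im)
m=hsv(im,(0,150,80),(5,255,255))|hsv(im,(172,150,80),(180,255,255))
p,k=blob(m);(x,y),r=cv2.minEnclosingCircle(k);print(p,x,y,r,cv2.contourArea(k),plane(c,[x,y],74))
# initial wrist picture: finger tips (open) vs now
g0=cv2.imread('pics/wrist0.png')
out=np.hstack([g0[200:350,60:500],]);cv2.imwrite('pics/wm.png',np.vstack([g0[180:400],im[180:400]]))
E
```

```text
[ 592.20257119 -192.09677696  123.80786976] [3.14148758e+00 1.91156891e-04 1.33894975e+00] [-0.86011015  0.08153332 -0.12132323] 28.8
[281.51028092 213.69562699] 281.36712646484375 213.54196166992188 14.187975883483887 575.5 [[ 593.50356699 -190.64369212   74.        ]]
```

View pics/wm.png

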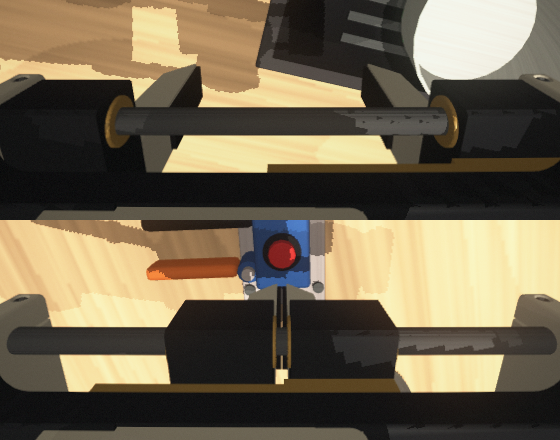

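The montage shows the open fingertips ending at (200,247) and (362,247). Their spacing puts them ~35–40 mm above the reported TCP. Touching the button will calibrate that.

{"name": "jog_arm", "arguments": {"targets": [{"xyz":[0,0,0.3],"spin":0},{"xyz":[0,0,0.3],"spin":0},{"xyz":[0,0,0.2],"spin":0},{"xyz":[0,0,0.05],"spin":0},{"xyz":[0,0,0.04],"spin":0},{"xyz":[0,0,0.04],"spin":0},{"xyz":[0,0,0.04],"spin":0},{"xyz":[0,0,0],"spin":0},{"xyz":[0,0,0],"spin":0},{"xyz":[0,0,0],"spin":0}]}}

```text
time: 30.1
tool_pos: [592.9, -191.7, 46.1]
tcp_rot: [3.141, 0.0, 1.34]
contact_force: [-0.2, 0.1, -0.5]
grip_width: 0.4
finger_force: 0.0
```

{"name": "jog_arm", "arguments": {"targets": [{"xyz":[0,0,0.02],"spin":0},{"xyz":[0,0,0.02],"spin":0},{"xyz":[0,0,0.02],"spin":0},{"xyz":[0,0,0.02],"spin":0},{"xyz":[0,0,0.02],"spin":0},{"xyz":[0,0,0],"spin":0},{"xyz":[0,0,0],"spin":0},{"xyz":[0,0,0],"spin":0},{"xyz":[0,0,0],"spin":0},{"xyz":[0,0,0],"spin":0}]}}

```text
time: 31.35
tool_pos: [592.8, -191.7, 37.9]
tcp_rot: [3.142, 0.0, 1.34]
contact_force: [-0.9, 1.3, 0.6]
grip_width: 0.0
finger_force: 0.4
```

{"name": "jog_arm", "arguments": {"targets": [{"xyz":[0,0,0.02],"spin":0},{"xyz":[0,0,0.02],"spin":0},{"xyz":[0,0,0.02],"spin":0},{"xyz":[0,0,0],"spin":0},{"xyz":[0,0,0],"spin":0},{"xyz":[0,0,0],"spin":0},{"xyz":[0,0,0],"spin":0},{"xyz":[0,0,0],"spin":0},{"xyz":[0,0,0],"spin":0},{"xyz":[0,0,0],"spin":0}]}}

```text
time: 32.6
tool_pos: [592.9, -191.7, 33.1]
tcp_rot: [3.141, 0.0, 1.34]
contact_force: [-0.2, 1.2, 4.4]
grip_width: 0.7
finger_force: 2.1
```

{"name": "jog_arm", "arguments": {"targets": [{"xyz":[0,0,0.025],"spin":0},{"xyz":[0,0,0.025],"spin":0},{"xyz":[0,0,0],"spin":0},{"xyz":[0,0,0],"spin":0},{"xyz":[0,0,0],"spin":0},{"xyz":[0,0,0],"spin":0},{"xyz":[0,0,0],"spin":0},{"xyz":[0,0,0],"spin":0},{"xyz":[0,0,0],"spin":0},{"xyz":[0,0,0],"spin":0}]}}

```text
time: 33.85
tool_pos: [593.0, -191.8, 30.2]
tcp_rot: [3.141, 0.0, 1.34]
contact_force: [-2.6, 1.1, 10.8]
grip_width: 0.3
finger_force: 5.8
```

```bash
python3 jaw.py|tail -2; python3 - <<'E'
import cv2
im=cv2.imread('pics/tnow.png');h=cv2.cvtColor(im,cv2.COLOR_BGR2HSV)
print([tuple(int(v) for v in p) for p in h[184,284:326]])
E
```

```text
now pad None stopper None tin (array([ 41.9, 104.5, 128.5]), 415)
[ 592.97290287 -191.74478186   30.15996549] [-2.27760767  1.52448137 12.71377037] 33.9
[(15, 157, 174), (14, 172, 154), (16, 137, 164), (17, 125, 173), (17, 125, 175), (16, 123, 154), (9, 48, 144), (7, 30, 144), (6, 31, 158), (6, 30, 162), (8, 30, 162), (6, 30, 162), (8, 31, 163), (6, 30, 162), (6, 30, 161), (6, 31, 163), (8, 30, 162), (8, 31, 162), (8, 31, 163), (6, 30, 163), (8, 30, 162), (8, 31, 162), (6, 31, 162), (6, 31, 163), (6, 30, 164), (8, 33, 149), (9, 54, 108), (11, 143, 80), (14, 80, 83), (16, 58, 101), (16, 57, 116), (16, 58, 119), (15, 55, 120), (16, 55, 120), (15, 55, 121), (15, 58, 123), (15, 59, 122), (15, 54, 122), (14, 56, 123), (16, 55, 125), (14, 57, 120), (14, 56, 95)]
```

The jaw sprang back and the stopper head sits close to the mouth. I'll hold a bit longer, then rise and move to the tin.

{"name": "jog_arm", "arguments": {"targets": [{"xyz":[0,0,0.006],"spin":0},{"xyz":[0,0,0],"spin":0},{"xyz":[0,0,0],"spin":0},{"xyz":[0,0,0],"spin":0},{"xyz":[0,0,0],"spin":0},{"xyz":[0,0,-0.2],"spin":0},{"xyz":[0,0,-0.4],"spin":0},{"xyz":[0,0,-0.5],"spin":0},{"xyz":[0,0,0],"spin":0},{"xyz":[0,0,0],"spin":0}]}}

```text
time: 35.15
tool_pos: [592.2, -191.4, 115.8]
tcp_rot: [-3.14, -0.0, 1.34]
contact_force: [-0.8, 0.1, -0.3]
grip_width: 0.6
finger_force: 0.0
```

```bash
python3 - <<'E'
from h import *
o=bot.get_obs();print(o['tool_pos'],o['tcp_rot'],o['contact_force'],o['time'])
c=bot.get_calibration('wrist');im=bot.capture('wrist');cv2.imwrite('pics/w6.png',im)
O=np.array([609.8,-110.6]);ya=-.21;Y=np.array([-np.sin(ya),np.cos(ya)]);X=np.array([Y[1],-Y[0]])
for n,lo,hi,z in(('orange',(5,120,70),(19,255,255),58),('blue',(100,120,50),(125,255,255),64),('white',(0,0,170),(180,40,255),58)):
    m=hsv(im,lo,hi,(200,0,400,260))
    for k in cv2.findContours(m,cv2.RETR_EXTERNAL,cv2.CHAIN_APPROX_NONE)[0]:
        if cv2.contourArea(k)<150: continue
        b=cv2.boxPoints(cv2.minAreaRect(k));w=plane(c,b,z)[:,:2];q=w-O
        print(n,cv2.boundingRect(k),w.mean(0).round(1),np.c_[q@X,q@Y].round(1).tolist())
E
```

```text
[ 592.17197364 -191.4201302   115.81699897] [-3.14008706e+00 -2.01473163e-04  1.33976023e+00] [-0.83389276  0.05166549 -0.32153076] 35.15
orange (200, 192, 40, 51) [ 539.3 -183.7] [[-73.1, -108.8], [-68.5, -62.8], [-35.2, -63.6], [-38.1, -109.5]]
orange (261, 133, 37, 13) [ 605.3 -130.6] [[-14.9, -16.2], [14.2, -15.4], [14.6, -24.7], [-14.8, -25.6]]
orange (242, 0, 63, 75) [619.1 -58.3] [[-24.8, 77.1], [20.1, 77.9], [22.6, 29.1], [-25.0, 28.1]]
blue (237, 172, 74, 79) [ 587.  -188.1] [[-34.9, -45.3], [24.6, -46.6], [25.0, -115.9], [-39.4, -114.6]]
blue (306, 0, 5, 76) [642.5 -65.6] [[21.1, 75.3], [24.0, 75.3], [24.2, 26.4], [21.2, 26.5]]
white (310, 216, 16, 39) [ 619.6 -219.8] [[25.5, -122.5], [26.2, -86.3], [39.0, -87.0], [38.7, -123.2]]
white (222, 0, 104, 155) [611.3 -87.6] [[-38.8, 78.6], [35.3, 76.9], [37.3, -33.0], [-47.2, -31.2]]
```

{"name": "jog_arm", "arguments": {"gripper": 100, "targets": [{"xyz":[0.25,-0.01,0],"spin":-0.2},{"xyz":[0.4,-0.02,0],"spin":0},{"xyz":[0.4,-0.02,0],"spin":0},{"xyz":[0.3,-0.01,0],"spin":0},{"xyz":[0,0,0],"spin":0},{"xyz":[0,0,0],"spin":0},{"xyz":[0,0,0],"spin":0},{"xyz":[0,0,0],"spin":0},{"xyz":[0,0,0],"spin":0},{"xyz":[0,0,0],"spin":0}]}}

```text
time: 36.45
tool_pos: [611.1, -85.4, 116.6]
tcp_rot: [3.142, 0.0, 1.359]
contact_force: [-0.0, -0.0, 0.7]
grip_width: 90.9
finger_force: 0.0
```

```bash
cat > tin.py <<'E'
from h import *
o=bot.get_obs();print(o['tool_pos'],o['tcp_rot'],o['contact_force'],o['time'],o['grip_width'])
c=bot.get_calibration('wrist');im=bot.capture('wrist');cv2.imwrite('pics/w7.png',im)
O=np.array([609.8,-110.6]);ya=-.21;Y=np.array([-np.sin(ya),np.cos(ya)]);X=np.array([Y[1],-Y[0]])
for n,lo,hi,z in(('orange',(5,120,70),(19,255,255),58),('blue',(100,120,50),(125,255,255),64)):
    m=hsv(im,lo,hi,(180,0,420,260))
    for k in cv2.findContours(m,cv2.RETR_EXTERNAL,cv2.CHAIN_APPROX_NONE)[0]:
        if cv2.contourArea(k)<300: continue
        b=cv2.boxPoints(cv2.minAreaRect(k));w=plane(c,b,z)[:,:2];q=w-O;e=w-np.roll(w,1,0)
        print(n,cv2.boundingRect(k),w.mean(0).round(1),np.c_[q@X,q@Y].round(1).tolist(),np.arctan2(e[:,1],e[:,0]).round(3))
E
python3 tin.py
```

```text
[611.05073201 -85.38649166 116.6477151 ] [3.14155296e+00 8.50070720e-05 1.35940717e+00] [-0.0452017  -0.03079804  0.69804133] 36.45 90.93177131609943
orange (268, 241, 33, 19) [ 606.8 -121.2] [[-15.1, -2.0], [13.6, -2.1], [13.9, -19.9], [-15.4, -19.8]] [ 1.346 -0.212 -1.765  2.93 ]
orange (180, 159, 58, 72) [553.8 -57.5] [[-95.7, 12.1], [-84.3, 73.2], [-37.5, 68.8], [-45.7, 7.1]] [ 2.833  1.175 -0.303 -1.913]
orange (255, 152, 55, 50) [619.  -55.3] [[-24.7, 76.9], [19.7, 76.9], [20.8, 35.1], [-25.8, 35.2]] [ 1.334 -0.212 -1.756  2.93 ]
orange (252, 80, 59, 39) [631.4   5.2] [[-25.8, 131.0], [19.1, 131.9], [20.5, 104.5], [-25.9, 103.6]] [ 1.356 -0.19  -1.731  2.952]
blue (236, 58, 90, 21) [635.4  26.8] [[-36.8, 145.5], [29.3, 147.2], [30.2, 133.9], [-36.9, 132.1]] [ 1.351 -0.183 -1.708  2.959]
```

{"name": "jog_arm", "arguments": {"targets": [{"xyz":[0.4,0.01,0.1],"spin":0},{"xyz":[0.33,0,0.1],"spin":0},{"xyz":[0,0,0.4],"spin":0},{"xyz":[0,0,0.4],"spin":0},{"xyz":[0,0,0.3],"spin":0},{"xyz":[0,0,0.15],"spin":0},{"xyz":[0,0,0.1],"spin":0},{"xyz":[0,0,0],"spin":0},{"xyz":[0,0,0],"spin":0},{"xyz":[0,0,0],"spin":0}]}}

```text
time: 37.75
tool_pos: [624.6, -28.3, -6.6]
tcp_rot: [3.14, 0.0, 1.36]
contact_force: [-0.2, -1.0, -0.2]
grip_width: 91.6
finger_force: 0.0
```

{"name": "jog_arm", "arguments": {"gripper": 0, "targets": [{"xyz":[0,0,0],"spin":0},{"xyz":[0,0,0],"spin":0},{"xyz":[0,0,0],"spin":0},{"xyz":[0,0,0],"spin":0},{"xyz":[0,0,0],"spin":0},{"xyz":[0,0,0],"spin":0},{"xyz":[0,0,0],"spin":0},{"xyz":[0,0,0],"spin":0},{"xyz":[0,0,0],"spin":0},{"xyz":[0,0,0],"spin":0}]}}

```text
time: 39.0
tool_pos: [624.0, -28.2, -7.4]
tcp_rot: [-3.141, 0.0, 1.36]
contact_force: [-0.8, -0.5, -1.0]
grip_width: 45.9
finger_force: 29.9
```

{"name": "jog_arm", "arguments": {"targets": [{"xyz":[-0.015,0,-0.05],"spin":0},{"xyz":[0,0,-0.2],"spin":0},{"xyz":[0,0,-0.4],"spin":0},{"xyz":[0,0,-0.4],"spin":0},{"xyz":[0.1,-0.08,-0.3],"spin":0},{"xyz":[0.3,-0.23,0],"spin":0},{"xyz":[0.4,-0.3,0],"spin":0},{"xyz":[0.4,-0.3,0],"spin":0},{"xyz":[0.4,-0.3,0],"spin":0},{"xyz":[0.4,-0.3,0],"spin":0}]}}

```text
time: 40.25
tool_pos: [538.9, 153.6, 101.8]
tcp_rot: [3.14, -0.001, 1.36]
contact_force: [-0.3, 0.0, -1.6]
grip_width: 45.8
finger_force: 29.9
```

{"name": "jog_arm", "arguments": {"targets": [{"xyz":[0.385,-0.29,0],"spin":0},{"xyz":[0.385,-0.29,0],"spin":0},{"xyz":[0.385,-0.29,0],"spin":0},{"xyz":[0.385,-0.29,0],"spin":0},{"xyz":[0,0,0.2],"spin":0},{"xyz":[0,0,0.35],"spin":0},{"xyz":[0,0,0.3],"spin":0},{"xyz":[0,0,0.2],"spin":0},{"xyz":[0,0,0.1],"spin":0},{"xyz":[0,0,0],"spin":0}]}}

```text
time: 41.5
tool_pos: [474.4, 292.0, 8.5]
tcp_rot: [-3.141, 0.0, 1.359]
contact_force: [0.5, -0.3, -2.3]
grip_width: 46.0
finger_force: 29.9
```

```bash
python3 - <<'E'
from h import *
o=bot.get_obs();print(o['tool_pos'],o['contact_force'],o['time'],o['grip_width'])
c=bot.get_calibration('top');im=bot.capture('top')
m=hsv(im,(0,0,120),(180,60,255),(90,205,195,325));p,k=blob(m);print(cv2.contourArea(k),plane(c,p,12))
m=hsv(cv2.imread('pics/top0.png'),(0,0,120),(180,60,255),(90,210,190,325));_,k=blob(m)
h=cv2.approxPolyDP(cv2.convexHull(k),6,True)[:,0];w=plane(c,h,12)[:,:2];print(w.round(1).tolist(),w.mean(0))
E
```

```text
[474.43306608 292.02856553   8.49265427] [ 0.53617267 -0.28165794 -2.34293858] 41.5 46.046248999562806
1592.0 [[488.48016621 231.14120335  12.        ]]
[[601.1, 346.4], [562.0, 189.3], [352.0, 239.3], [390.3, 397.9]] [476.34292702 293.20602868]
```

{"name": "jog_arm", "arguments": {"targets": [{"xyz":[0,0,0.04],"spin":0},{"xyz":[0,0,0.04],"spin":0},{"xyz":[0,0,0.03],"spin":0},{"xyz":[0,0,0.02],"spin":0},{"xyz":[0,0,0.02],"spin":0},{"xyz":[0,0,0.015],"spin":0},{"xyz":[0,0,0.01],"spin":0},{"xyz":[0,0,0],"spin":0},{"xyz":[0,0,0],"spin":0},{"xyz":[0,0,0],"spin":0}]}}

```text
time: 42.8
tool_pos: [474.3, 292.3, -5.4]
tcp_rot: [3.142, 0.0, 1.36]
contact_force: [0.8, -0.1, -2.0]
grip_width: 46.0
finger_force: 29.9
```

{"name": "jog_arm", "arguments": {"targets": [{"xyz":[0,0,0.01],"spin":0},{"xyz":[0,0,0.01],"spin":0},{"xyz":[0,0,0.005],"spin":0},{"xyz":[0,0,0],"spin":0},{"xyz":[0,0,0],"spin":0},{"xyz":[0,0,0],"spin":0},{"xyz":[0,0,0],"spin":0},{"xyz":[0,0,0],"spin":0},{"xyz":[0,0,0],"spin":0},{"xyz":[0,0,0],"spin":0}]}}

```text
time: 44.05
tool_pos: [474.3, 292.3, -7.4]
tcp_rot: [-3.142, 0.0, 1.36]
contact_force: [-0.5, -0.2, -2.9]
grip_width: 45.6
finger_force: 29.9
```

{"name": "jog_arm", "arguments": {"targets": [{"xyz":[0,0,0.006],"spin":0},{"xyz":[0,0,0.006],"spin":0},{"xyz":[0,0,0],"spin":0},{"xyz":[0,0,0],"spin":0},{"xyz":[0,0,0],"spin":0},{"xyz":[0,0,0],"spin":0},{"xyz":[0,0,0],"spin":0},{"xyz":[0,0,0],"spin":0},{"xyz":[0,0,0],"spin":0},{"xyz":[0,0,0],"spin":0}]}}

```text
time: 45.3
tool_pos: [474.4, 292.3, -7.4]
tcp_rot: [3.141, -0.0, 1.36]
contact_force: [-2.2, -1.9, 7.1]
grip_width: 45.9
finger_force: 29.9
```

{"name": "jog_arm", "arguments": {"targets": [{"xyz":[0,0,-0.008],"spin":0},{"xyz":[0,0,0],"spin":0},{"xyz":[0,0,0],"spin":0},{"xyz":[0,0,0],"spin":0},{"xyz":[0,0,0],"spin":0},{"xyz":[0,0,0],"spin":0},{"xyz":[0,0,0],"spin":0},{"xyz":[0,0,0],"spin":0},{"xyz":[0,0,0],"spin":0},{"xyz":[0,0,0],"spin":0}]}}

```text
time: 46.55
tool_pos: [474.3, 292.3, -7.4]
tcp_rot: [3.141, 0.0, 1.36]
contact_force: [-2.0, -1.2, 6.2]
grip_width: 46.0
finger_force: 29.9
```

{"name": "jog_arm", "arguments": {"gripper": 100, "targets": [{"xyz":[0,0,0],"spin":0},{"xyz":[0,0,0],"spin":0},{"xyz":[0,0,0],"spin":0},{"xyz":[0,0,0],"spin":0},{"xyz":[0,0,0],"spin":0},{"xyz":[0,0,0],"spin":0},{"xyz":[0,0,0],"spin":0},{"xyz":[0,0,0],"spin":0},{"xyz":[0,0,0],"spin":0},{"xyz":[0,0,0],"spin":0}]}}

```text
time: 47.8
tool_pos: [474.3, 292.3, -7.7]
tcp_rot: [3.142, 0.0, 1.36]
contact_force: [-0.3, -0.2, 0.4]
grip_width: 91.7
finger_force: 0.0
```

{"name": "jog_arm", "arguments": {"targets": [{"xyz":[0,0,-0.1],"spin":0},{"xyz":[0,0,-0.3],"spin":0},{"xyz":[0,0,-0.4],"spin":0},{"xyz":[0,0,-0.4],"spin":0},{"xyz":[-0.3,0,-0.4],"spin":0},{"xyz":[-0.5,0,0],"spin":0},{"xyz":[-0.5,0,0],"spin":0},{"xyz":[-0.5,0,0],"spin":0},{"xyz":[-0.3,0,0],"spin":0},{"xyz":[0,0,0],"spin":0}]}}

```text
time: 49.05
tool_pos: [439.1, 126.9, 121.0]
tcp_rot: [3.141, -0.0, 1.357]
contact_force: [0.5, -0.5, 0.7]
grip_width: 91.8
finger_force: 0.0
```

```bash
python3 - <<'E'
from h import *
o=bot.get_obs();print(o['tool_pos'],o['contact_force'],o['time'],o['grip_width'])
c=bot.get_calibration('top');im=bot.capture('top');cv2.imwrite('pics/end.png',im)
m=hsv(im,(4,90,80),(19,255,255),(105,215,175,320));m=cv2.morphologyEx(m,cv2.MORPH_CLOSE,np.ones((15,15)));p,k=blob(m);b=cv2.minAreaRect(k);w=plane(c,cv2.boxPoints(b),50)
print(cv2.contourArea(k),plane(c,p,40).round(1),w.round(1).tolist())
E
```

```text
[439.06994159 126.93606597 120.96075632] [ 0.53492512 -0.50978943  0.70480073] 49.05 91.7874135878703
69.0 [[371.6 341.1  40. ]] [[379.0, 353.5, 50.0], [370.1, 291.9, 50.0], [357.6, 292.7, 50.0], [366.5, 354.2, 50.0]]
```

```bash
python3 - <<'E'
from h import *
c=bot.get_calibration('wrist');im=bot.capture('wrist');o=bot.get_obs();print(o['contact_force'])
cv2.imwrite('pics/wend.png',im)
m=hsv(im,(4,110,70),(20,255,255),(0,0,560,255));b=hsv(im,(0,0,150),(180,45,255),(0,0,560,255))
for k in cv2.findContours(m,cv2.RETR_EXTERNAL,cv2.CHAIN_APPROX_NONE)[0]:
    if cv2.contourArea(k)>200: print(cv2.boundingRect(k),plane(c,cv2.boxPoints(cv2.minAreaRect(k)),58)[:,:2].round(0).tolist())
p,k=blob(b);print('white',cv2.boundingRect(k))
E
```

```text
[ 0.48567007 -0.03823616  0.0611558 ]
(547, 190, 13, 65) [[673.0, 34.0], [674.0, 97.0], [683.0, 95.0], [682.0, 31.0]]
(343, 186, 51, 69) [[497.0, 138.0], [538.0, 134.0], [538.0, 68.0], [494.0, 72.0]]
(471, 179, 19, 54) [[606.0, 121.0], [622.0, 118.0], [621.0, 68.0], [605.0, 71.0]]
(550, 145, 10, 47) [[673.0, 136.0], [680.0, 135.0], [682.0, 94.0], [674.0, 96.0]]
(405, 0, 155, 255) [[529.0, 71.0], [588.0, 270.0], [681.0, 235.0], [644.0, 20.0]]
(250, 0, 62, 70) [[452.0, 291.0], [496.0, 281.0], [487.0, 235.0], [441.0, 245.0]]
(117, 0, 20, 50) [[356.0, 312.0], [363.0, 312.0], [364.0, 278.0], [356.0, 278.0]]
(0, 0, 339, 255) [[272.0, 331.0], [515.0, 277.0], [483.0, 76.0], [175.0, 142.0]]
white (158, 0, 250, 112)
```

The tin's near half shows at the expected spot on the board (about x 441–496, 45 mm wide), lying flat, and the gripper is clear. I'm handing in.

```bash
python3 -c "
from plant import bot
print(bot.close_job())"
```

```text
the job is handed in; nothing more can be done
None
```

The job is handed in at about 49 s: the stopper is home, the jaw was released fully back, and the tin lies flat near the middle of the board; peak push on the trigger was about 17 N on the jaw, plus brief presses of about 18 N that I took to be against the trigger's own end stop.

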